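# Cover the vial tray and wedge up its front edge

### The job

Slide the clear cover of the vial tray fully shut over the vials. Then take the yellow wedge by its handle and, with it lying flat on the worktop, push it thin end first under the middle of the tray's round steel front bar until the front of the deck has just lifted off its rests, about 5 mm (not less than 2 mm, not more than 8 mm). Finish while still gripping the wedge in place, so that the wedge alone carries the deck and the gripper touches only the wedge; leave the bottles and the red dropper where they stand.

Things in the scene. Friction and masses are not known exactly. Their poses are not given: they have to be found in the camera images.
- frame: Dark steel frame of the tilting vial tray, fixed, 165 (x) x 176 (y) mm. Origin: centre of its underside, on the worktop. x points level from the open front (towards the robot, where the wedge goes in) to the rear hinge, y to the left; place and yaw vary. Side rails at y = +-78 mm, 14 mm wide, with a rubber rest near the front; between them the worktop is bare for 140 mm behind the front bar.
- deck_middle (a point): Middle of the white deck's top, 20 mm up, at frame x = 0, y = 0. The deck (170 mm wide, about 0.8 kg with the box) is hinged at the rear and lies on the front rests by its weight. On it is a low blue box: 170 mm in y, frame x -34 to +54 mm, rim 52 mm above the worktop; its +y half is the open vial compartment with three lying vials, its -y half a closed grey block.
- front_bar (a point): Lowest point, in the middle, of the round steel bar (8 mm thick, 166 mm long along frame y) at the front edge of the deck: at frame x = -80 mm, y = 0. It is 10 mm above the worktop while the deck rests, and rises as the deck lifts; its height minus 10 mm is the lift.
- deck (a joint): Hinge of the deck, rad: 0 = resting on the frame, grows as the front is lifted (front bar is 150 mm from the hinge: 0.0133 rad = 2 mm, 0.033 = 5 mm, 0.053 = 8 mm; stop at 0.12). About 4 N at the front bar lifts it, so pushing the wedge in takes some 5 to 20 N along the frame x axis (more if the hand also presses the wedge down).
- cover (a joint): Slide of the clear cover on the box, m: 0 = shut over the vials, grows as it opens, to 0.078. The cover moves along the frame's y axis: shutting it means moving it towards frame +y. Friction about 1 N; it stays where it is left.
- cover_grip (a point): Centre of the top of the orange grip rib on the cover (rib 36 mm along frame x, 12 mm thick along frame y, standing 22 mm above the clear cover plate); the point is 72 mm above the worktop and the plate's top is 50 mm above it. At frame x = +10 mm, y = +39 mm minus the joint value.
- wedge: Loose yellow plastic wedge, 124 mm long, about 0.16 kg, lying on the worktop. Origin on its underside; x points to the thin end (tip at x = +55 mm), z up. The ramp, 44 mm wide, runs from the tip (3 mm high) back to x = -15 mm (21 mm high): 18 mm rise in 70 mm.
- wedge_line (a point): Middle of a thin black line across the ramp, 46.7 mm behind the tip, where the ramp is 15 mm high: with this line under the front bar the deck is lifted 5 mm.
- wedge_tip (a point): Middle of the wedge's thin end, on its underside.
- wedge_handle (a point): Point to grip on the wedge's handle, 30 mm above its underside, 42 mm behind its origin (97 mm behind the tip). The handle is an upright yellow bar behind the ramp with black stripes: 16 mm thick along the wedge's y (the fingers close along y), 46 mm high, from 15 to 69 mm behind the origin.
- bottle_a: White sample bottle, 50 mm wide, 90 mm high, loose bystander; origin at its underside.
- bottle_b: White sample bottle, 51 mm wide, 90 mm high, loose bystander; origin at its underside.
- dropper: Red dropper bottle, 24 mm wide, 79 mm high, loose bystander behind the tray; origin at its underside.

How it is judged:
By the outcome, as a careful person would: the job done as asked, in the order asked, and still so for the second after the job is handed in, while the arm keeps its last pose, push and grip.
It also fails if it takes over 54 s, if anything falls off the work surface, if the arm or the gripper's body presses on something with over 40 N, if the wrist force passes 120 N, or if a joint passes its speed limit or range.

### The arm

A 6-joint arm with a two-finger parallel gripper is mounted at the origin on a cart in front of the work surface, level with it; the furniture and walls round the work are solid. World frame = base frame: x ahead of the robot, y to its left, z up, the work surface at z = 0. Lengths are in m, angles in rad, forces in N, time in s.
With the tool pointing down it reaches from about 0.375 to 0.9 m from the base axis. Payload 3.1 kg.
Tool frame: the origin (TCP) lies between the finger pads; the fingertips stand 17 mm ahead of it and the grasp point (between the pads) lies 2 mm behind it; z points along the fingers, y is the line along which they close (so a half turn about z gives the same grasp; the last joint's range is limited). The gripper opens to 85 mm and grips with 20 to 120 N. Pads are 22 mm wide; open, the fingers measure 114 mm over their backs; the gripper's body (76 mm by 85 mm) begins 54 mm behind the grasp point. The pads swing forward as they close: fully open they stand 13 mm farther back than shut.
Start: joints at [0.936, 0.527, 1.433, -0, 1.181, -0.178], TCP at [0.275, 0.561, 0.248] pointing down, gripper open.
Joint ranges: [-3.08, 3.08], [-0.75, 2.2], [0.22, 2.44], [-1.43, 4.57], [0, 2.65], [-2.85, 2.85]. Speed limits (rad/s): [2.79, 2.79, 3.14, 3.14, 3.14, 3.14].

### API

Orientations are given as a unit quaternion [x, y, z, w].
In Python, from station import sense, vision, order gives the robot as it stands.
- The arm moves only by the shell command python3 -m crank 'ROWS' [OPENING] [FORCE]. ROWS is JSON, a list of rows, each an object with "dp": the shift along the world's x, y, z in units of 30 mm (1.0 is 30 mm), a list of three; "angular": the turn, a rotation vector about the world's x, y, z in degrees, a list of three. In form: [{"dp": [dx, dy, dz], "angular": [ax, ay, az]}, ...]. A call has 1 to 20 rows; each row shifts and turns the commanded pose from where the row before left it; what a row does not reach is not made up. A row lasts 1/10 s, in which the tool goes at most 50 mm and 8.59 degrees, less where a joint would pass 70% of its speed; a pose out of reach is approached as far as the arm can. A call is refused whole if a number of a shift passes 1 or a number of a turn 8.59, either way. A call with a gripper value outside its range is refused whole. OPENING is the closure, from 0 (fully open) to 1 (shut), set as the call begins (- or left out, the last holds). The fingers move at their own pace and stop on an object; FORCE is the grip in N (left out, the last holds). Time passes only in rows, so rows that do not move let the fingers close. It gives the time, the measured TCP pose, the force, the opening and the grip force at its end, in the units of the state.
- sense(): the state, without advancing time (a new reading comes with each control period).
- vision.snapshot(name): name is "side" or "top" or "wrist"; returns a dict with "image" (480x640x3 uint8, blue, green, red), "range_z" (480x640 float32, m along the optical axis (not along the pixel's ray), 0 where there is no reading), "mtx" (3x3 intrinsics, pixels), "pose" (4x4, takes a point from camera to world coordinates); the wrist camera has in their place "mount" (4x4, takes a point from camera to tool coordinates, whose origin is the TCP and whose axes are the flange's). Camera axes: x right, y down, z forward; pixel columns grow to the right and rows downward; lengths in m; the calibration is good to about 2 mm. A picture is of the moment at which its call begins: read the wrist's pose just before it.
- order.sign_off(): hands the job in; it is judged then, once.
The state is a dict: "t": time; "q": joint angles; "qd": joint speeds; "tau": joint torques, N m; "tcp_pos": TCP position; "tool_rot": TCP orientation; "force": force on the tool from outside, world axes, zero at the start; "ft_torque": the same for the moment, N m; "finger_gap": opening from 0.0 (shut) to 1.0 (fully open); "gripper_force": force on a finger pad.
Only numpy, scipy, OpenCV 4.12 (cv2) and the standard library are available. Lean on these libraries where they do the work, as an engineer would, in place of code of your own. Each camera call takes 0.05 s, during which the arm holds its last target. There are 200 camera calls.

## Working session

There is one attempt and no reset: what is moved stays moved. The work goes in short steps, Python scripts to look and compute and a shell command to move; the robot and the scene stay as the last step left them, time stands still between calls to the robot, and variables do not carry over. Pictures are saved under pics/ and viewed, at most 12 in all, crops included, and the job is handed in when it is done.

```bash
mkdir -p pics
cat > h.py <<'E'
import numpy as np, cv2
from station import sense, vision, order
def world(s, T=None):
    z=s["range_z"]; K=s["mtx"]; v,u=np.mgrid[:480,:640]
    P=np.stack([(u-K[0,2])/K[0,0]*z,(v-K[1,2])/K[1,1]*z,z],-1)
    T=s["pose"] if T is None else T
    W=P@T[:3,:3].T+T[:3,3]; W[z<=0]=np.nan
    return W
E
python3 - <<'E'
from h import *
s=sense(); print(s["t"],s["tcp_pos"],s["tool_rot"])
for n in("top","side"):
    a=vision.snapshot(n); cv2.imwrite(f"pics/{n}0.png",a["image"]); np.savez(f"{n}0.npz",**a); print(n,a["pose"].round(3).tolist(),a["mtx"].round(1).tolist())
E
```

```text
0.0 [0.27467166 0.56066159 0.24732648] [ 2.25933891e-01  9.74142040e-01 -9.86557356e-04 -4.34597445e-04]
top [[0.036, -0.972, 0.231, 0.392], [-0.999, -0.037, 0.001, -0.097], [0.008, -0.231, -0.973, 1.114], [0.0, 0.0, 0.0, 1.0]] [[495.3, 0.0, 323.6], [0.0, 495.3, 235.8], [0.0, 0.0, 1.0]]
side [[-0.997, -0.01, 0.078, 0.556], [-0.075, 0.44, -0.895, 0.721], [-0.025, -0.898, -0.439, 0.479], [0.0, 0.0, 0.0, 1.0]] [[435.9, 0.0, 320.9], [0.0, 435.9, 233.7], [0.0, 0.0, 1.0]]
```

View pics/top0.png

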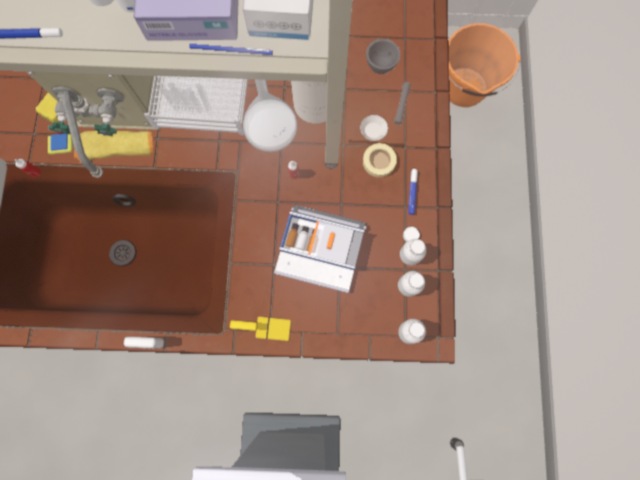

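View pics/side0.png

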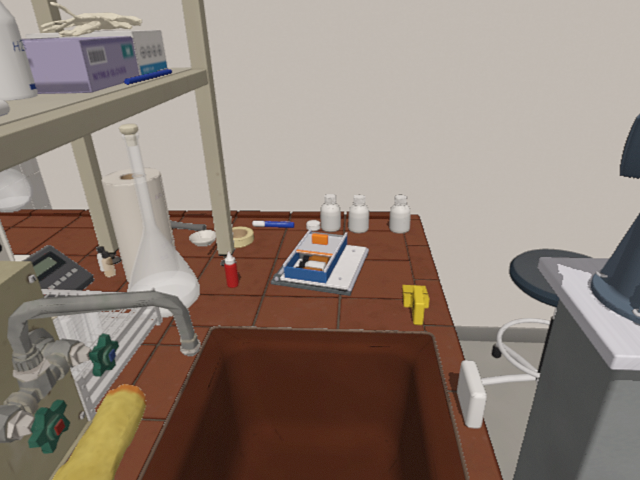

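The top view shows the tray around (320,248), with its front edge running from (277,275) to (350,290). The orange rib is at (331,241). The wedge's handle is at (243,325) and its ramp at (273,328), with the tip pointing right (world −y). The bottles are at column 412.

Run:
```python
from h import *
a=dict(np.load("top0.npz")); W=world(a); hsv=cv2.cvtColor(a["image"],cv2.COLOR_BGR2HSV)
def comp(m,roi):
    k=np.zeros((480,640),bool); r=roi; k[r[1]:r[3],r[0]:r[2]]=1; return m&k
H,S,V=hsv[...,0],hsv[...,1],hsv[...,2]
y=comp((H>22)&(H<35)&(S>150)&(V>120),(220,305,300,350))
P=W[y]; print("yellow",y.sum(),np.nanpercentile(P,[0,2,50,98,100],axis=0).round(3).tolist())
for lo,hi,n in((.035,.06,"handle"),(0.0,.03,"ramp")):
    Q=P[(P[:,2]>lo)&(P[:,2]<hi)]; 
    r=cv2.minAreaRect((Q[:,:2]*1000).astype(np.float32)); print(n,len(Q),Q.mean(0).round(4),r, cv2.boxPoints(r).round(0).tolist())
o=comp((H>3)&(H<16)&(S>200)&(V>190),(318,225,345,255)); Q=W[o]; print("orange",o.sum(),np.nanmedian(Q,0),np.nanpercentile(Q,[2,98],axis=0).round(3).tolist())
Q=Q[Q[:,2]>.06]; print(len(Q), cv2.minAreaRect((Q[:,:2]*1000).astype(np.float32)))
w=comp((S<60)&(V>170)&(W[...,2]>.01)&(W[...,2]<.03),(265,240,375,300)); Q=W[w]; r=cv2.minAreaRect((Q[:,:2]*1000).astype(np.float32)); print("deck",len(Q),r,cv2.boxPoints(r).tolist())
# everything tall around tray
for roi,n in(((398,235,430,270),"b1"),((398,270,430,300),"b2"),((398,315,430,345),"b3"),((285,158,302,182),"dropper"),((325,60,350,168),"post")):
    Q=W[roi[1]:roi[3],roi[0]:roi[2]].reshape(-1,3); Q=Q[Q[:,2]>.03]; print(n,np.nanpercentile(Q,[2,50,98],axis=0).round(3).tolist())
cv2.imwrite("pics/c0.png",cv2.resize(a["image"][195:350,215:385],None,fx=3.5,fy=3.5,interpolation=cv2.INTER_CUBIC))
```

```text
yellow 863 [[0.419, -0.027, -0.007], [0.421, -0.026, 0.0], [0.443, 0.018, 0.014], [0.463, 0.092, 0.047], [0.465, 0.104, 0.05]]
handle 197 [0.4448 0.0678 0.0443] ((444.911376953125, 68.77212524414062), (56.1707649230957, 15.375175476074219), 87.54093933105469) [[436.0, 41.0], [451.0, 40.0], [454.0, 97.0], [438.0, 97.0]]
ramp 643 [0.4418 0.0093 0.0112] ((443.7134704589844, 38.13758850097656), (130.38087463378906, 44.079227447509766), 86.84015655517578) [[418.0, -26.0], [462.0, -28.0], [469.0, 102.0], [425.0, 104.0]]
orange 0 [nan nan nan] [nan, nan, nan]
0 ((0.0, 0.0), (0.0, 0.0), 0.0)
deck 1861 ((589.9899291992188, -80.4172592163086), (171.3181610107422, 91.0567626953125), 77.46720123291016) [[526.95849609375, -154.15567016601562], [615.8455810546875, -173.9148406982422], [653.0213623046875, -6.6788482666015625], [564.13427734375, 13.080322265625]]
b1 [[0.597, -0.316, 0.033], [0.614, -0.29, 0.066], [0.641, -0.271, 0.092]]
b2 [[0.525, -0.312, 0.035], [0.544, -0.286, 0.065], [0.57, -0.268, 0.092]]
b3 [[0.424, -0.314, 0.035], [0.445, -0.287, 0.066], [0.468, -0.268, 0.091]]
dropper [[0.793, -0.031, 0.031], [0.8, -0.021, 0.057], [0.814, -0.009, 0.074]]
post [[0.823, -0.121, 0.044], [0.824, -0.105, 0.304], [0.946, -0.088, 0.444]]
  return np.nanmean(a, axis, out=out, keepdims=keepdims)
  return np.nanmean(a, axis, out=out, keepdims=keepdims)
```

View pics/c0.png

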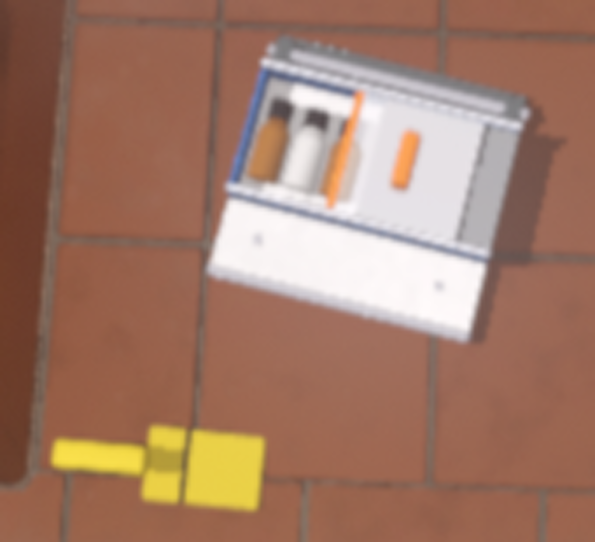

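Run:
```python
from h import *
a=dict(np.load("top0.npz")); W=world(a); print(a["image"][241,331],W[241,331])
hsv=cv2.cvtColor(a["image"],cv2.COLOR_BGR2HSV)
m=(hsv[...,0]<20)&(hsv[...,1]>170)&(hsv[...,2]>150); m[:225]=0;m[256:]=0;m[:,:324]=0;m[:,342:]=0
Q=W[m]; print(m.sum(),np.nanpercentile(Q,[5,50,95],axis=0).round(3).tolist())
rib=np.nanmean(Q[Q[:,2]>.063],0)
x=np.array([.976,-.217]); y=np.array([.217,.976]); O=np.array([.5455,-.0705])+.084*x
d=rib[:2]-O; print("rib",rib,"frame",d@x,d@y,"O",O)
```

```text
[ 86 158 246] [ 0.62863798 -0.11223311  0.07173955]
0 [nan, nan, nan]
rib [nan nan nan] frame nan nan O [ 0.627484 -0.088728]
  return np.nanmean(a, axis, out=out, keepdims=keepdims)
<stdin>:6: RuntimeWarning: Mean of empty slice
```

```bash
python3 -m crank '[{"dp":[0.49,-0.99,0],"angular":[0,0,0.7]},{"dp":[0.49,-0.99,0],"angular":[0,0,0.7]},{"dp":[0.49,-0.99,0],"angular":[0,0,0.7]},{"dp":[0.49,-0.99,0],"angular":[0,0,0.7]},{"dp":[0.49,-0.99,0],"angular":[0,0,0.7]},{"dp":[0.49,-0.99,0],"angular":[0,0,0.7]},{"dp":[0.49,-0.99,0],"angular":[0,0,0.7]},{"dp":[0.49,-0.99,0],"angular":[0,0,0.7]},{"dp":[0.49,-0.99,0],"angular":[0,0,0.7]},{"dp":[0.49,-0.99,0],"angular":[0,0,0.7]},{"dp":[0.49,-0.99,0],"angular":[0,0,0.7]},{"dp":[0.49,-0.99,0],"angular":[0,0,0.7]},{"dp":[0.49,-0.99,0],"angular":[0,0,0.7]},{"dp":[0.49,-0.99,0],"angular":[0,0,0.7]},{"dp":[0.49,-0.99,0],"angular":[0,0,0.7]},{"dp":[0.49,-0.99,0],"angular":[0,0,0.7]},{"dp":[0.49,-0.99,0],"angular":[0,0,0.7]},{"dp":[0.49,-0.99,0],"angular":[0,0,0.7]},{"dp":[0.49,-0.99,0],"angular":[0,0,0.7]},{"dp":[0.49,-0.99,0],"angular":[0,0,0.3]}]' 1 30
```

```text
t: 2.1
tcp_pos: [0.5692, -0.034, 0.2479]
tool_rot: [0.109, 0.994, 0.0, -0.001]
force: [-0.4, 0.2, -0.4]
finger_gap: 0.0
gripper_force: 0.0
```

```bash
cat >> h.py <<'E'
from scipy.spatial.transform import Rotation as R
def tool():
    s=sense(); T=np.eye(4); T[:3,:3]=R.from_quat(s["tool_rot"]).as_matrix(); T[:3,3]=s["tcp_pos"]; return s,T
def wrist(fn):
    s,T=tool(); a=vision.snapshot("wrist"); cv2.imwrite(fn,a["image"]); W=world(a,T@a["mount"])
    print("t",s["t"],"tcp",s["tcp_pos"].round(4),"ydir",np.degrees(np.arctan2(T[1,1],T[0,1])).round(2),"F",np.round(s["force"],1),"gap",s["finger_gap"]); return a["image"],W
E
python3 - <<'E'
from h import *
im,W=wrist("pics/w1.png"); np.savez("w1.npz",im=im,W=W)
E
```

```text
t 2.1 tcp [ 0.5692 -0.034   0.2479] ydir 77.5 F [-0.4  0.2 -0.4] gap 0.00017125141684492344
```

View pics/w1.png

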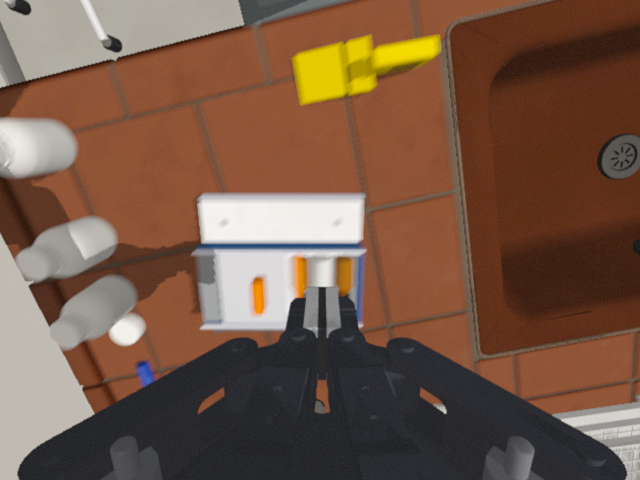

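The wrist view shows the tray front edge at row 195 (columns 199–364), the orange rib at (258,294), and the wedge's ramp at (330,72) with its handle at (405,52).

Run:
```python
from h import *
d=np.load("w1.npz"); im,W=d["im"],d["W"]; hsv=cv2.cvtColor(im,cv2.COLOR_BGR2HSV); H,S,V=[hsv[...,i] for i in range(3)]; Z=W[...,2]
def roi(m,a,b,c,e):
    k=np.zeros_like(m); k[b:e,a:c]=1; return m&k
o=roi((H<22)&(S>150)&(V>150),245,270,275,320); Q=W[o]; rib=np.nanmean(Q[Q[:,2]>.066],0); print("rib",o.sum(),rib, cv2.minAreaRect((Q[Q[:,2]>.066][:,:2]*1e3).astype(np.float32)))
w=roi((S<60)&(V>150)&(Z>.008)&(Z<.035),190,185,372,240); 
Q=W[w]; r=cv2.minAreaRect((Q[:,:2]*1e3).astype(np.float32)); print("deck",len(Q),np.median(Q[:,2]),r,cv2.boxPoints(r).round(1).tolist())
y=roi((H>20)&(H<35)&(S>150)&(V>90),280,25,450,115); Q=W[y]
h=Q[Q[:,2]>.04]; r=cv2.minAreaRect((h[:,:2]*1e3).astype(np.float32)); print("handle",len(h),r,cv2.boxPoints(r).round(1).tolist(),np.median(h[:,2]))
h=Q[Q[:,2]<.027]; r=cv2.minAreaRect((h[:,:2]*1e3).astype(np.float32)); print("ramp",len(h),r,cv2.boxPoints(r).round(1).tolist(),h[:,2].min())
```

```text
rib 326 [ 0.62930662 -0.11054201  0.07313329] ((630.9010620117188, -111.23960876464844), (10.103641510009766, 35.01734924316406), 76.0097885131836)
deck 7477 0.02153041184349841 ((569.5433349609375, -76.05609130859375), (170.96961975097656, 50.153385162353516), 77.49637603759766) [[526.5999755859375, -154.10000610351562], [575.5, -164.89999389648438], [612.5, 2.0], [563.5999755859375, 12.800000190734863]]
handle 1385 ((444.7715148925781, 69.20562744140625), (55.65285873413086, 16.136396408081055), 86.90775299072266) [[435.20001220703125, 41.900001525878906], [451.29998779296875, 41.0], [454.29998779296875, 96.5999984741211], [438.20001220703125, 97.4000015258789]] 0.04735030874832119
ramp 4498 ((442.873779296875, 31.224639892578125), (127.62895202636719, 48.26728820800781), 87.34323120117188) [[415.79998779296875, -31.399999618530273], [464.0, -33.599998474121094], [469.8999938964844, 93.9000015258789], [421.70001220703125, 96.0999984741211]] -0.002378438552504858
```

```bash
python3 -m crank '[{"dp":[0.44,-0.93,0],"angular":[0,0,0]},{"dp":[0.44,-0.93,0],"angular":[0,0,0]},{"dp":[0.44,-0.93,0],"angular":[0,0,0]},{"dp":[0.44,-0.93,-0.5],"angular":[0,0,0]},{"dp":[0,0,-0.9],"angular":[0,0,0]},{"dp":[0,0,-0.9],"angular":[0,0,0]},{"dp":[0,0,-0.9],"angular":[0,0,0]},{"dp":[0,0,-0.9],"angular":[0,0,0]},{"dp":[0,0,-0.9],"angular":[0,0,0]},{"dp":[0,0,-0.6],"angular":[0,0,0]},{"dp":[0,0,-0.2],"angular":[0,0,0]},{"dp":[0,0,0],"angular":[0,0,0]}]'
```

```text
t: 3.35
tcp_pos: [0.6212, -0.144, 0.0732]
tool_rot: [0.109, 0.994, 0.0, -0.001]
force: [-0.3, -0.6, 0.3]
finger_gap: 0.007
gripper_force: 0.0
```

```bash
python3 -m crank '[{"dp":[0.11,0.49,0],"angular":[0,0,0]},{"dp":[0.11,0.49,0],"angular":[0,0,0]},{"dp":[0.11,0.49,0],"angular":[0,0,0]},{"dp":[0.11,0.49,0],"angular":[0,0,0]},{"dp":[0.05,0.23,0],"angular":[0,0,0]},{"dp":[0,0,0],"angular":[0,0,0]}]'; python3 -m crank '[{"dp":[0.02,0.1,0],"angular":[0,0,0]},{"dp":[0.02,0.1,0],"angular":[0,0,0]},{"dp":[0,0,0],"angular":[0,0,0]}]'
```

```text
t: 3.95
tcp_pos: [0.6367, -0.0767, 0.0746]
tool_rot: [0.108, 0.994, 0.0, -0.0]
force: [-0.3, -0.1, 0.1]
finger_gap: 0.0
gripper_force: 0.0
t: 4.25
tcp_pos: [0.6376, -0.0727, 0.0742]
tool_rot: [0.109, 0.994, 0.0, -0.0]
force: [-0.2, -0.3, 0.3]
finger_gap: 0.002
gripper_force: 0.0
```

```bash
python3 -m crank '[{"dp":[0.02,0.1,0],"angular":[0,0,0]},{"dp":[0.02,0.1,0],"angular":[0,0,0]},{"dp":[0,0,0],"angular":[0,0,0]}]'
python3 - <<'E'
from h import *
im,W=wrist("pics/w2.png")
a=vision.snapshot("top"); cv2.imwrite("pics/t2.png",cv2.resize(a["image"][190:310,240:400],None,fx=4,fy=4))
E
```

```text
t: 4.55
tcp_pos: [0.6382, -0.0706, 0.0743]
tool_rot: [0.108, 0.994, -0.003, -0.001]
force: [-3.7, -11.2, 0.2]
finger_gap: 0.001
gripper_force: 5.8
t 4.55 tcp [ 0.6382 -0.0706  0.0743] ydir 77.59 F [ -3.7 -11.2   0.2] gap 0.0005856163926952508
```

View pics/w2.png

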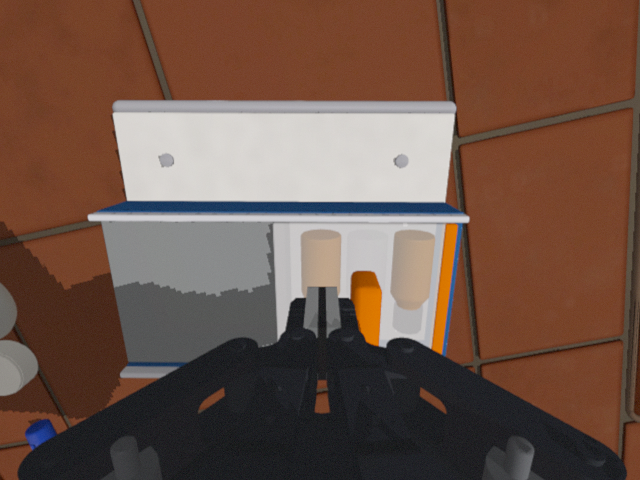

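The cover's leading orange edge is against the +y wall (column 450) and the push met an 11 N stop, so it is shut. I'll back off, lift, and go to the wedge.

```bash
python3 -m crank '[{"dp":[-0.05,-0.25,0],"angular":[0,0,0]},{"dp":[-0.05,-0.25,0],"angular":[0,0,0]},{"dp":[0,0,0.9],"angular":[0,0,0]},{"dp":[0,0,0.9],"angular":[0,0,0]},{"dp":[0,0,0.9],"angular":[0,0,0]},{"dp":[0,0,0.9],"angular":[0,0,0]},{"dp":[-0.63,0.51,0],"angular":[0,0,-8]},{"dp":[-0.63,0.51,0],"angular":[0,0,-8]},{"dp":[-0.63,0.51,0],"angular":[0,0,-8]},{"dp":[-0.63,0.51,0],"angular":[0,0,-8]},{"dp":[-0.63,0.51,0],"angular":[0,0,-8]},{"dp":[-0.63,0.51,0],"angular":[0,0,-8]},{"dp":[-0.63,0.51,0],"angular":[0,0,-8]},{"dp":[-0.63,0.51,0],"angular":[0,0,-8]},{"dp":[-0.63,0.51,0],"angular":[0,0,-8]},{"dp":[-0.63,0.51,0],"angular":[0,0,-8]},{"dp":[0,0,0],"angular":[0,0,0]}]' && python3 -m crank '[{"dp":[0,0,0],"angular":[0,0,0]},{"dp":[0,0,0],"angular":[0,0,0]},{"dp":[0,0,0],"angular":[0,0,0]},{"dp":[0,0,0],"angular":[0,0,0]}]' 0
python3 - <<'E'
from h import *
im,W=wrist("pics/w3.png")
hsv=cv2.cvtColor(im,cv2.COLOR_BGR2HSV); H,S,V=[hsv[...,i] for i in range(3)]
y=(H>20)&(H<35)&(S>150)&(V>90); Q=W[y]; h=Q[(Q[:,2]>.04)&(Q[:,2]<.055)&(abs(Q[:,0]-.445)<.05)]; print(len(h),cv2.minAreaRect((h[:,:2]*1e3).astype(np.float32)))
a=vision.snapshot("top"); cv2.imwrite("pics/t3.png",cv2.resize(a["image"][190:310,240:400],None,fx=4,fy=4))
E
```

```text
t: 6.35
tcp_pos: [0.4433, 0.073, 0.1821]
tool_rot: [0.722, 0.692, -0.001, -0.002]
force: [-0.1, -0.4, -0.2]
finger_gap: -0.003
gripper_force: 0.0
t: 6.75
tcp_pos: [0.4478, 0.0708, 0.1823]
tool_rot: [0.723, 0.691, 0.0, 0.0]
force: [-0.2, 0.4, 0.2]
finger_gap: 0.677
gripper_force: 0.0
t 6.75 tcp [0.4478 0.0708 0.1823] ydir -2.54 F [-0.2  0.4  0.2] gap 0.677373928835938
1326 ((444.38824462890625, 69.77730560302734), (55.902156829833984, 15.547148704528809), 86.94046020507812)
```

View pics/w3.png

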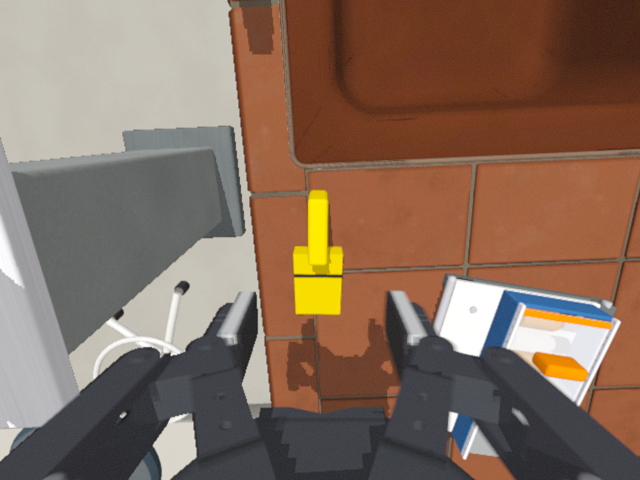

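View pics/t3.png

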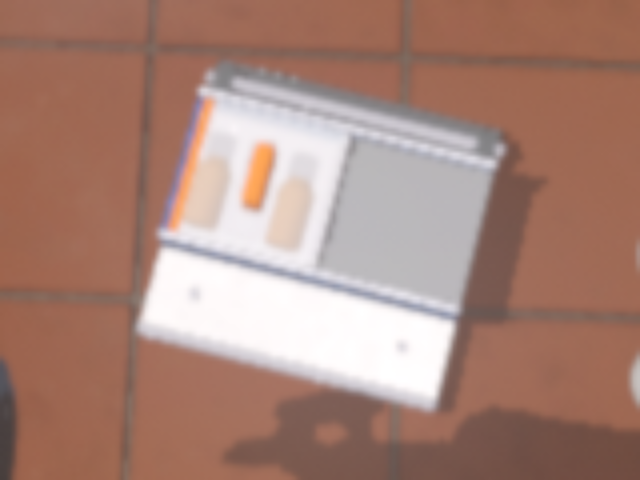

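The cover is confirmed shut, with its orange edge at the left wall (195,165) in the top crop. The wedge handle lies at (318,225) between the fingers' planes, so I'll descend and grip.

```bash
python3 -m crank '[{"dp":[-0.1,-0.04,-0.9],"angular":[0,0,-0.5]},{"dp":[0,0,-0.9],"angular":[0,0,0]},{"dp":[0,0,-0.9],"angular":[0,0,0]},{"dp":[0,0,-0.9],"angular":[0,0,0]},{"dp":[0,0,-0.9],"angular":[0,0,0]},{"dp":[0,0,-0.5],"angular":[0,0,0]},{"dp":[0,0,-0.1],"angular":[0,0,0]},{"dp":[0,0,0],"angular":[0,0,0]}]' && python3 -m crank '[{"dp":[0,0,0],"angular":[0,0,0]},{"dp":[0,0,0],"angular":[0,0,0]},{"dp":[0,0,0],"angular":[0,0,0]},{"dp":[0,0,0],"angular":[0,0,0]},{"dp":[0,0,0],"angular":[0,0,0]},{"dp":[0,0,0],"angular":[0,0,0]},{"dp":[0,0,0],"angular":[0,0,0]},{"dp":[0,0,0],"angular":[0,0,0]}]' 1 70
```

```text
t: 7.65
tcp_pos: [0.444, 0.07, 0.0289]
tool_rot: [0.726, 0.688, -0.0, -0.0]
force: [-0.1, -0.4, -0.7]
finger_gap: 0.997
gripper_force: 0.0
t: 8.45
tcp_pos: [0.4443, 0.0701, 0.0299]
tool_rot: [0.725, 0.688, 0.0, 0.0]
force: [-0.7, -0.6, 5.4]
finger_gap: 0.176
gripper_force: 68.7
```

```bash
python3 -m crank '[{"dp":[0,0,0.4],"angular":[0,0,0]},{"dp":[0,0,0.4],"angular":[0,0,0]},{"dp":[-0.03,-0.387,0],"angular":[0,0,8.05]},{"dp":[-0.03,-0.387,0],"angular":[0,0,8.05]},{"dp":[-0.03,-0.387,0],"angular":[0,0,8.05]},{"dp":[-0.03,-0.387,0],"angular":[0,0,8.05]},{"dp":[-0.03,-0.387,0],"angular":[0,0,8.05]},{"dp":[-0.03,-0.387,0],"angular":[0,0,8.05]},{"dp":[-0.03,-0.387,0],"angular":[0,0,8.05]},{"dp":[-0.03,-0.387,0],"angular":[0,0,8.05]},{"dp":[-0.03,-0.387,0],"angular":[0,0,8.05]},{"dp":[-0.03,-0.387,0],"angular":[0,0,8.05]},{"dp":[0,0,0],"angular":[0,0,0]}]'
python3 - <<'E'
from h import *
im,W=wrist("pics/w4.png")
a=vision.snapshot("side"); cv2.imwrite("pics/s4.png",cv2.resize(a["image"][200:340,260:450],None,fx=4,fy=4))
hsv=cv2.cvtColor(im,cv2.COLOR_BGR2HSV); H,S,V=[hsv[...,i] for i in range(3)]
y=(H>20)&(H<35)&(S>150)&(V>90); Q=W[y]; Q=Q[(Q[:,2]>0)&(Q[:,2]<.07)]
f=np.array([np.cos(np.radians(-12.5)),np.sin(np.radians(-12.5))]); bar=np.array([.549,-.0715])
d=Q[:,:2]-bar; u=d@f; v=d@np.array([-f[1],f[0]])
print(len(Q),"u",np.percentile(u,[1,99.5]).round(4)); 
for lo,hi in((-.09,-.07),(-.06,-.045),(-.04,-.025)):
    k=(u>lo)&(u<hi); print(lo,k.sum(),np.percentile(v[k],[2,98]).round(4),np.median(Q[k,2]).round(4))
E
```

```text
t: 9.75
tcp_pos: [0.4353, -0.0471, 0.0538]
tool_rot: [0.11, 0.994, -0.0, 0.0]
force: [-0.0, -0.6, -0.8]
finger_gap: 0.173
gripper_force: 68.3
t 9.75 tcp [ 0.4353 -0.0471  0.0538] ydir 77.36 F [-0.  -0.6 -0.8] gap 0.17304134561922893
2417 u [-0.1444 -0.053 ]
-0.09 157 [-0.0141  0.0119] 0.0427
-0.06 333 [-0.0144  0.0122] 0.038Traceback (most recent call last):
  File "<stdin>", line 10, in <module>
    return _quantile_unchecked(
        a, q, axis, out, overwrite_input, method, keepdims, weights)
    return _ureduce(a,
                    func=_quantile_ureduce_func,
    ...<5 lines>...
                    overwrite_input=overwrite_input,
                    method=method)
    r = func(a, **kwargs)
    result = _quantile(arr,
                       quantiles=q,
    ...<2 lines>...
                       out=out,
                       weights=wgt)
    slices_having_nans = np.isnan(arr[-1, ...])
                                  ~~~^^^^^^^^^
IndexError: index -1 is out of bounds for axis 0 with size 0
```

View pics/w4.png

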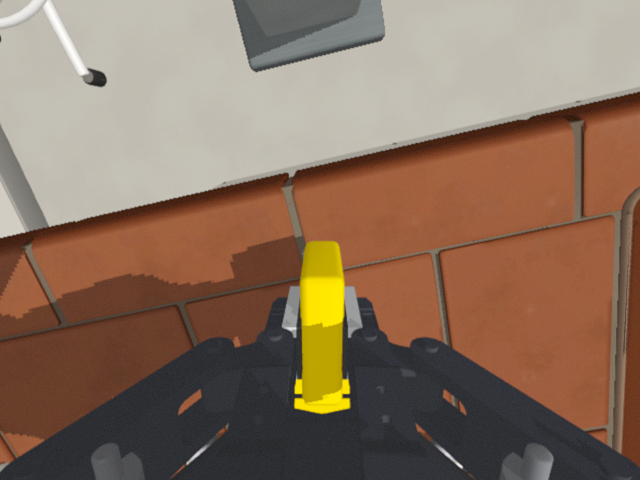

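```bash
python3 -m crank '[{"dp":[0,0,-0.4],"angular":[0,0,0.1]},{"dp":[0,0,-0.3],"angular":[0,0,0]},{"dp":[0,0,-0.1],"angular":[0,0,0]},{"dp":[0,0,0],"angular":[0,0,0]},{"dp":[0,0,0],"angular":[0,0,0]}]'
python3 - <<'E'
from h import *
a=vision.snapshot("side"); np.savez("s5.npz",**a); cv2.imwrite("pics/s5.png",cv2.resize(a["image"][200:340,270:460],None,fx=4,fy=4))
E
```

```text
t: 10.35
tcp_pos: [0.4346, -0.0453, 0.0299]
tool_rot: [0.108, 0.994, 0.0, -0.0]
force: [-0.7, 0.8, 6.6]
finger_gap: 0.177
gripper_force: 69.3
```

View pics/s5.png

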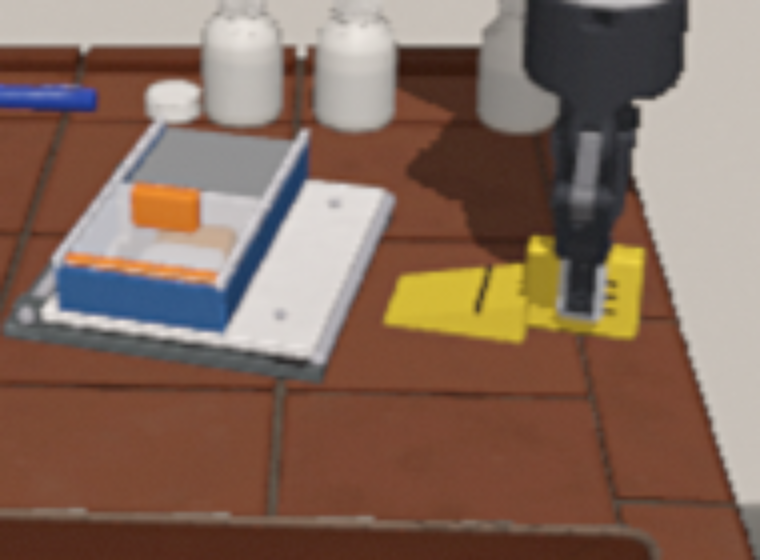

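The side view shows the wedge flat, with its tip at (388,320) facing the front bar. Now I'll advance it along frame +x.

```bash
python3 -m crank '[{"dp":[0.195,-0.043,0],"angular":[0,0,0]},{"dp":[0.195,-0.043,0],"angular":[0,0,0]},{"dp":[0.195,-0.043,0],"angular":[0,0,0]},{"dp":[0.195,-0.043,0],"angular":[0,0,0]},{"dp":[0.195,-0.043,0],"angular":[0,0,0]},{"dp":[0.195,-0.043,0],"angular":[0,0,0]},{"dp":[0.195,-0.043,0],"angular":[0,0,0]},{"dp":[0,0,0],"angular":[0,0,0]}]'; python3 -m crank '[{"dp":[0.1,-0.022,0],"angular":[0,0,0]},{"dp":[0.1,-0.022,0],"angular":[0,0,0]},{"dp":[0.1,-0.022,0],"angular":[0,0,0]},{"dp":[0.1,-0.022,0],"angular":[0,0,0]},{"dp":[0.1,-0.022,0],"angular":[0,0,0]},{"dp":[0,0,0],"angular":[0,0,0]},{"dp":[0,0,0],"angular":[0,0,0]}]'
```

```text
t: 11.2
tcp_pos: [0.4755, -0.0543, 0.0299]
tool_rot: [0.108, 0.994, 0.0, -0.001]
force: [-0.6, 1.4, 6.6]
finger_gap: 0.175
gripper_force: 69.5
t: 11.9
tcp_pos: [0.4841, -0.0555, 0.0298]
tool_rot: [0.108, 0.994, 0.001, -0.007]
force: [-11.3, 2.7, 14.3]
finger_gap: 0.177
gripper_force: 70.7
```

```bash
python3 -m crank '[{"dp":[0.1,-0.022,0],"angular":[0,0,0]},{"dp":[0.1,-0.022,0],"angular":[0,0,0]},{"dp":[0.1,-0.022,0],"angular":[0,0,0]},{"dp":[0,0,0],"angular":[0,0,0]},{"dp":[0,0,0],"angular":[0,0,0]}]'
python3 - <<'E'
from h import *
a=vision.snapshot("side"); np.savez("s6.npz",**a); cv2.imwrite("pics/s6.png",cv2.resize(a["image"][200:340,270:460],None,fx=4,fy=4))
s,T=tool(); print(s["ft_torque"],T.round(3).tolist())
E
```

```text
t: 12.4
tcp_pos: [0.4932, -0.0573, 0.0298]
tool_rot: [0.108, 0.994, 0.002, -0.007]
force: [-11.2, 2.8, 14.4]
finger_gap: 0.179
gripper_force: 70.6
[0.21126108 1.18515936 0.02936685] [[-0.977, 0.215, -0.013, 0.493], [0.215, 0.977, 0.005, -0.057], [0.014, 0.002, -1.0, 0.03], [0.0, 0.0, 0.0, 1.0]]
```

View pics/s6.png

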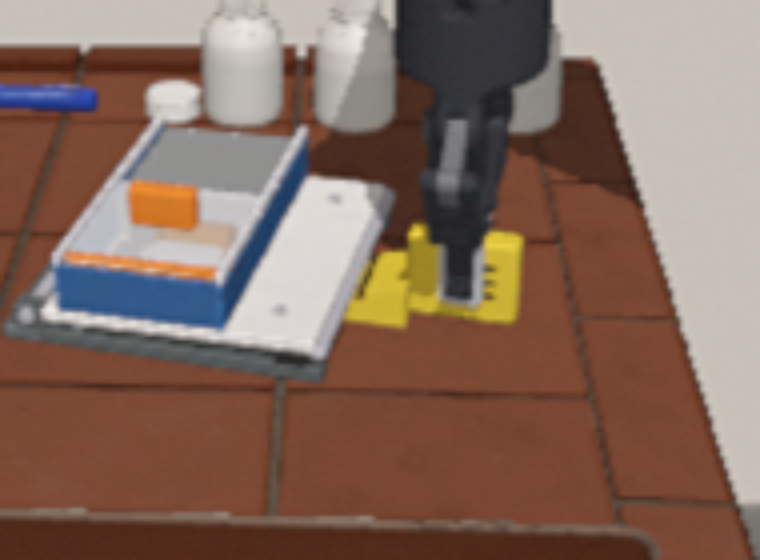

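```bash
python3 -m crank '[{"dp":[0.07,-0.015,0],"angular":[-0.16,-0.73,0]},{"dp":[0.07,-0.015,0],"angular":[0,0,0]},{"dp":[0,0,0],"angular":[0,0,0]},{"dp":[0,0,0],"angular":[0,0,0]}]'
python3 - <<'E'
from h import *
s,T=tool(); print(T[:3,2].round(4),s["force"])
f=np.array([np.cos(np.radians(-12.5)),np.sin(np.radians(-12.5))]); d=T[:2,3]-[.549,-.0715]; print("u",d@f,"v",d@[-f[1],f[0]])
# deck tilt: plane fit to white deck between bar and box, before vs now, side and top
def tilt(a):
    W=world(a); d=W[...,:2]-np.array([.549,-.0715]); u=d@f; v=d@np.array([-f[1],f[0]]); hsv=cv2.cvtColor(a["image"],cv2.COLOR_BGR2HSV)
    k=(u>.006)&(u<.038)&(abs(v)<.07)&(W[...,2]>.01)&(W[...,2]<.04)&(hsv[...,1]<60); z=W[...,2][k]; return k.sum(),np.median(z)*1e3
for n in("side","top"):
    a=vision.snapshot(n); np.savez(n+"7.npz",**a); print(n,tilt(dict(np.load({"side":"s5.npz","top":"top0.npz"}[n]))),tilt(a))
E
```

```text
t: 12.85
tcp_pos: [0.4945, -0.0575, 0.0298]
tool_rot: [0.108, 0.994, 0.001, -0.004]
force: [-14.6, 2.8, 19.5]
finger_gap: 0.179
gripper_force: 71.4
[-0.0072  0.0036 -1.    ] [-14.64913373   2.79160086  19.46129259]
u -0.056234458140701174 v 0.0019032760919059624
side (np.int64(509), np.float64(19.575712996903192)) (np.int64(506), np.float64(22.582858022082846))
top (np.int64(890), np.float64(19.25548999406834)) (np.int64(226), np.float64(22.166480216297636))
```

The deck has risen about 3.0 mm near the front, or about 3.5 mm at the bar, which agrees with the kinematics. I'll ease the downward press and advance about 5 mm more.

```bash
python3 -m crank '[{"dp":[0.06,-0.013,0.05],"angular":[0,0,0]},{"dp":[0.06,-0.013,0],"angular":[0,0,0]},{"dp":[0.03,-0.006,0],"angular":[0,0,0]},{"dp":[0,0,0],"angular":[0,0,0]},{"dp":[0,0,0],"angular":[0,0,0]},{"dp":[0,0,0],"angular":[0,0,0]}]'
cat > chk.py <<'E'
from h import *
s,T=tool(); print(T[:3,2].round(4),s["force"])
f=np.array([np.cos(np.radians(-12.5)),np.sin(np.radians(-12.5))]); d=T[:2,3]-[.549,-.0715]; print("u",d@f,"v",d@[-f[1],f[0]])
def tilt(a):
    W=world(a); d=W[...,:2]-np.array([.549,-.0715]); u=d@f; v=d@np.array([-f[1],f[0]]); hsv=cv2.cvtColor(a["image"],cv2.COLOR_BGR2HSV)
    k=(u>.006)&(u<.038)&(abs(v)<.07)&(W[...,2]>.01)&(W[...,2]<.04)&(hsv[...,1]<60); z=W[...,2][k]; return k.sum(),np.median(z)*1e3
for n in("side","top"):
    a=vision.snapshot(n); cv2.imwrite("pics/f_"+n+".png",cv2.resize(a["image"][200:340,270:460],None,fx=4,fy=4)); print(n,tilt(dict(np.load({"side":"s5.npz","top":"top0.npz"}[n]))),tilt(a))
E
python3 chk.py
```

```text
t: 13.55
tcp_pos: [0.5089, -0.0622, 0.0305]
tool_rot: [0.108, 0.994, -0.001, 0.007]
force: [-1.9, 1.0, -5.0]
finger_gap: 0.181
gripper_force: 68.2
[ 0.0129 -0.0028 -0.9999] [-1.90425374  1.03044474 -5.03625396]
u -0.04118855677184608 v 0.00037671647964843667
side (np.int64(509), np.float64(19.575712996903192)) (np.int64(493), np.float64(27.027494170950238))
top (np.int64(890), np.float64(19.25548999406834)) (np.int64(46), np.float64(26.91588720125415))
```

The arm slipped forward once the press was eased, so the lift is too high. I'll back out about 8 mm, level the wedge and lower it onto the worktop.

```bash
python3 -m crank '[{"dp":[-0.07,0.015,-0.02],"angular":[0.1,0.45,0]},{"dp":[-0.07,0.015,-0.01],"angular":[0.06,0.28,0]},{"dp":[-0.07,0.015,0],"angular":[0,0,0]},{"dp":[0,0,0],"angular":[0,0,0]},{"dp":[0,0,0],"angular":[0,0,0]},{"dp":[0,0,0],"angular":[0,0,0]}]'; python3 chk.py
```

```text
t: 14.25
tcp_pos: [0.5027, -0.0611, 0.03]
tool_rot: [0.108, 0.994, -0.0, 0.0]
force: [0.3, -0.8, -3.6]
finger_gap: 0.178
gripper_force: 68.2
[ 1.e-03 -4.e-04 -1.e+00] [ 0.26192485 -0.75157628 -3.62130605]
u -0.047428982392889944 v 0.00012573217550855483
side (np.int64(509), np.float64(19.575712996903192)) (np.int64(492), np.float64(24.8962097221814))
top (np.int64(890), np.float64(19.25548999406834)) (np.int64(62), np.float64(24.679402655518267))
```

```bash
python3 -m crank '[{"dp":[-0.05,0.012,-0.01],"angular":[0,0,0]},{"dp":[-0.05,0.012,-0.01],"angular":[0,0,0]},{"dp":[0,0,-0.01],"angular":[0,0,0]},{"dp":[0,0,0],"angular":[0,0,0]},{"dp":[0,0,0],"angular":[0,0,0]},{"dp":[0,0,0],"angular":[0,0,0]}]'; python3 chk.py
```

```text
t: 14.95
tcp_pos: [0.5013, -0.0608, 0.03]
tool_rot: [0.108, 0.994, -0.001, 0.002]
force: [5.2, -1.1, 6.5]
finger_gap: 0.178
gripper_force: 69.7
[ 0.0046 -0.0016 -1.    ] [ 5.1995282  -1.07896789  6.4645229 ]
u -0.0488712335041254 v 0.00015435867901210346
side (np.int64(509), np.float64(19.575712996903192)) (np.int64(503), np.float64(24.740007120424067))
top (np.int64(890), np.float64(19.25548999406834)) (np.int64(114), np.float64(24.69757961682706))
```

View pics/f_side.png

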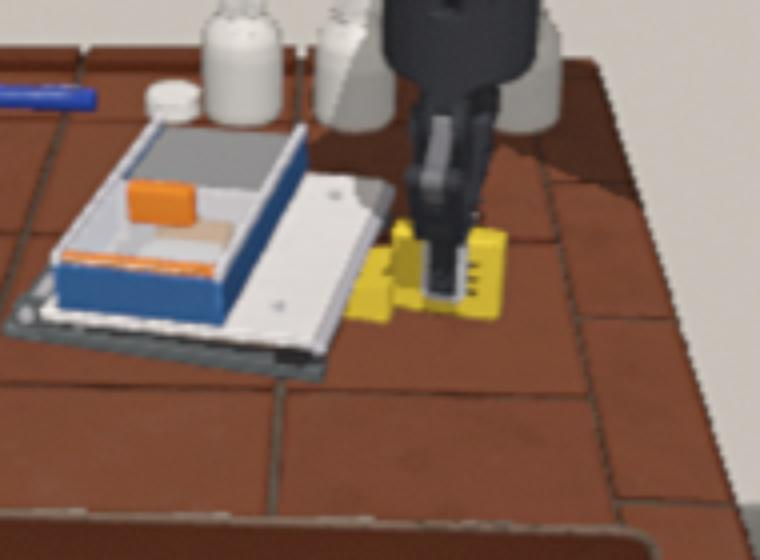

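```bash
python3 -m crank '[{"dp":[-0.06,0.013,0],"angular":[0,0,0]},{"dp":[-0.06,0.013,0],"angular":[0,0,0]},{"dp":[0,0,0],"angular":[0,0,0]},{"dp":[0,0,0],"angular":[0,0,0]},{"dp":[0,0,0],"angular":[0,0,0]},{"dp":[0,0,0],"angular":[0,0,0]}]'; python3 chk.py
```

```text
t: 15.65
tcp_pos: [0.4981, -0.0602, 0.03]
tool_rot: [0.108, 0.994, -0.001, 0.003]
force: [4.5, -1.2, 5.2]
finger_gap: 0.179
gripper_force: 69.7
[ 0.0055 -0.0019 -1.    ] [ 4.49517294 -1.18731157  5.15710528]
u -0.052113025539681994 v 2.8816820498783184e-05
side (np.int64(509), np.float64(19.575712996903192)) (np.int64(503), np.float64(24.065242891207983))
top (np.int64(890), np.float64(19.25548999406834)) (np.int64(207), np.float64(23.42736101751686))
```

```bash
python3 -m crank '[{"dp":[0.06,-0.013,0],"angular":[0,0,0]},{"dp":[0.02,-0.004,0],"angular":[0,0,0]},{"dp":[0,0,0],"angular":[0,0,0]},{"dp":[0,0,0],"angular":[0,0,0]},{"dp":[0,0,0],"angular":[0,0,0]},{"dp":[0,0,0],"angular":[0,0,0]},{"dp":[0,0,0],"angular":[0,0,0]},{"dp":[0,0,0],"angular":[0,0,0]},{"dp":[0,0,0],"angular":[0,0,0]},{"dp":[0,0,0],"angular":[0,0,0]},{"dp":[0,0,0],"angular":[0,0,0]},{"dp":[0,0,0],"angular":[0,0,0]}]'; python3 chk.py
```

```text
t: 16.95
tcp_pos: [0.4983, -0.0602, 0.0299]
tool_rot: [0.108, 0.994, -0.0, 0.0]
force: [1.4, -2.2, 7.0]
finger_gap: 0.181
gripper_force: 70.0
[ 7.e-04 -7.e-04 -1.e+00] [ 1.42651648 -2.16079061  6.96149534]
u -0.05192025340820652 v 9.72703738529216e-05
side (np.int64(509), np.float64(19.575712996903192)) (np.int64(504), np.float64(23.68149203023989))
top (np.int64(890), np.float64(19.25548999406834)) (np.int64(159), np.float64(22.840909169167478))
```

Lift is about 4.5–4.8 mm. The wedge is flat and level on the worktop with low residual force, and everything is steady.

```bash
python3 -c "
from station import order; print(order.sign_off())"
```

```text
the job is handed in; nothing more can be done
None
```

I shut the cover fully and handed the job in with the wedge flat and still gripped under the front bar, holding the deck up about 4.5 mm. On the way in the lift briefly overshot to about 8–9 mm, and I backed it out.

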